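Change the inspection bench over to its second feed at the push-to-turn isolator

TASK

Change the bench over from its first feed to its second at the isolator, the sloping console with the long bar handle: push the handle in to unlock it and turn it clockwise about a quarter turn to OFF, whose worn notch lies only roughly at its mark: feel for where the handle springs fully out. Leave it locked there for at least two seconds, then push and turn it on clockwise to the last position. Leave it sprung fully out and locked there, let go of it, and disturb neither the round dimmer knob nor the things lying about.

Things in the scene. Friction and masses are not known exactly. Their poses are not given: they have to be found in the camera images.
- face (a point): Centre of the isolator's sloping white face (160 mm along the slope, 150 mm wide, fixed), 85 mm above the bench, sloping 0.42 rad down to the robot. z: outward normal and turning axis of the handle; x: up the slope, away from the robot; y: to the left. Raised marks show its positions: one bar at +y (first feed), round stud at +x (OFF, roughly), two bars at -y (second feed).
- handle (a point): Isolator's black bar handle on a 30 mm neck: bar 18 mm wide, 97 long, 28 high (22 to 50 mm off the face when sprung out). Point on the turning axis at mid-height of the bar. z: turning axis, outward; y: along the bar to its rounded nose with a white line, which ends 67 mm from the axis (blunt tail 30 mm). Grip across the 18 mm, over the axis; face clear all round and under the bar.
- iso_turn (a joint): Handle angle, rad, growing clockwise seen from outside: 0 first feed, 3.142 second feed, OFF between: its worn notch lies anywhere from 1.37 to 1.77, new each time, not reported. Stops at -0.06 and 3.20. Each notch locks the sprung-out handle with about 0.07 rad play either way. Pushed in it turns easily (under 0.1 N m).
- iso_press (a joint): How far the handle is pushed in, m: 0 sprung fully out, 0.008 at the hard stop. Spring: about 6 N to start, 10 N at the stop. Unlocked beyond 0.006. Let up between notches it rides about 0.005 in, still turning easily, and springs out to 0 by itself and locks as it is turned over a notch, unless something holds it in.
- dimmer_mark (a point): End of the white line on top of the round dimmer knob (52 mm diameter, 32 mm high) on the twin white console of the same shape; 24 mm from the knob's axis. Must not be turned.
- bolt_mid (a point): Middle of a loose steel hex bolt, 116 mm long along its x, 30 mm over the head, lying between the consoles. Bystander.
- rodclamp_mid (a point): Middle of a loose steel rod 180 mm long (along its y) with two black clamp blocks 40 mm high, lying to the right. Bystander.
- cap: Loose round black lens cap, 60 mm across, 18 mm high; origin at the centre of its underside. Bystander.
- spanner_grip (a point): Handle of a loose steel spanner 170 mm long, lying beyond the consoles. Bystander.
- carton: Loose cardboard carton 70 x 100 x 50 mm; origin at the centre of its underside. Bystander.
- mug: White mug, 80 mm across, 90 mm high; origin at the centre of its underside. Bystander.
Not all that is in view belongs to the job. What is shaped like the part that bears face but blue or orange is not meant.

How it is judged (in metres and radians):
On the way:
1. the handle is sprung out (pushed in by less than 2 mm) and locked in the OFF notch (between 1.2 and 1.95 rad) for two seconds (value of joint iso_turn between 1.2 and 1.95 rad and value of joint iso_press below 0.002 m), for 2 s.
At the end, for the whole second after the job is handed in: The handle stands at rest in the second-feed position (joint iso_turn above 3.042 rad), sprung out (pushed in by less than 2 mm) (value of joint iso_turn above 3.042 rad and value of joint iso_press below 0.002 m and velocity of joint iso_turn between -0.05 and 0.05 rad/s); the robot touches nothing.
It fails at once if the dimmer knob is turned (its mark moves more than 6 mm) (distance of dimmer_mark from where it was at the start of the episode above 0.006 m).
It fails at once if a bystander is moved more than 25 mm (distance of any of bolt_mid, rodclamp_mid, cap, spanner_grip, carton, mug from where it was at the start of the episode above 0.025 m).
It also fails if it takes over 67 s, if anything falls off the work surface, if the arm or the gripper's body presses on something with over 40 N, if the wrist force passes 120 N, or if a joint passes its speed limit or range.

ROBOT

A 7-joint arm with a two-finger parallel gripper is mounted at the origin on the work surface. World frame = base frame: x ahead of the robot, y to its left, z up, the work surface at z = 0. Lengths are in m, angles in degrees, forces in N, time in s.
With the tool pointing down it reaches from about 0.425 to 0.95 m from the base axis. Payload 16.7 kg.
Tool frame: the origin (TCP) lies midway between the tips of the shut fingers; the grasp point (between the pads) lies grip_point_offset behind it (grip_point_offset is the distance from the TCP to the grasp point, in m); z points along the fingers, y is the direction in which the jaws open and shut (so a half turn about z gives the same grasp; the last joint's range is limited). The gripper opens to 94 mm and grips with 3 to 60 N. Pads are 16 mm wide; open, the fingers measure 119 mm over their backs; the gripper's body (75 mm by 177 mm) begins 78 mm behind the grasp point.
Start: joints at [55.72, 24.414, 4.234, 92.017, -1.954, 63.644, -3.845], TCP at [0.293, -0.608, 0.205] pointing down, gripper open.
Joint ranges: [-163.25, 163.25], [-28.42, 122.38], [-70.27, 78.77], [12.13, 141.07], [-58.53, 238.53], [9.26, 117.41], [-156.51, 156.51]. Speed limits (degrees/s): [108.29, 108.29, 136.94, 136.94, 172.46, 172.46, 172.46].

INTERFACE

Orientations are given as [roll, pitch, yaw] about the fixed x, y, z axes, in that order (R = Rz(yaw) Ry(pitch) Rx(roll)).
In Python, from plant import * gives the robot as it stands. The module is installed in compiled form; this text tells all that it offers.
- The arm moves only by the shell command python3 -m creep 'ROWS' [FORCE]. ROWS is text: rows parted by semicolons, each of 5 numbers parted by spaces: the shift along the tool's x, y, z in cm, then the turn about the tool's z in rad, then the opening, from 0 (shut) to 1 (fully open). In form: x y z turn claw; .... A call has 1 to 12 rows; each row shifts and turns the commanded pose from where the row before left it, along the tool's axes as they then stand; what a row does not reach is not made up. A row lasts 1/10 s, in which the tool goes at most 50 mm and 8.59 degrees, less where a joint would pass 70% of its speed; a pose out of reach is approached as far as the arm can. A call with a gripper value outside its range is refused whole. The fingers move at their own pace and stop on an object; FORCE is the grip in N (left out, the last holds). Time passes only in rows, so rows that do not move let the fingers close. It gives the time, the measured TCP pose, the force and the opening at its end, in the units of the state.
- read_state(): the state, without advancing time (a new reading comes with each control period).
- capture(name): name is "scene" or "top"; returns (picture, depth): 480x640x3 uint8, blue, green, red; 480x640 float32, m along the optical axis (not along the pixel's ray), 0 where there is no reading.
- calibration(name): a dict with "fx", "fy", "cx", "cy" (pixels), "rvec" (rotation vector, rad) and "tvec" (3), from world to camera coordinates, as OpenCV has them. Camera axes: x right, y down, z forward; pixel columns grow to the right and rows downward; lengths in m; the calibration is good to about 2 mm. A picture is of the moment at which its call begins. calibration takes no time and is no camera call.
- finish_job(): hands the job in, once; it reports no verdict.
The state is a dict: "t": time; "joint_pos": joint angles; "joint_velocities": joint speeds; "joint_torque": joint torques, N m; "position": TCP position; "ee_rot": TCP orientation; "wrist_force": force on the tool from outside, world axes, zero at the start; "ft_torque": the same for the moment, N m; "width": opening from 0.0 (shut) to 1.0 (fully open).
Only numpy, scipy, OpenCV 4.12 (cv2) and the standard library are available. Lean on these libraries where they do the work, as an engineer would, in place of code of your own. Each camera call takes 0.05 s, during which the arm holds its last target.

## Working session

There is one attempt and no reset: what is moved stays moved. The work goes in short steps, Python scripts to look and compute and a shell command to move; the robot and the scene stay as the last step left them, time stands still between calls to the robot, and variables do not carry over. Pictures are saved under pics/ and viewed, and the job is handed in when it is done.

```bash
mkdir -p pics; python3 - <<'E'
from plant import *
import cv2,numpy as np
for n in("scene","top"):
    p,d=capture(n); cv2.imwrite(f"pics/{n}0.png",p); np.save(f"{n}_d0.npy",d); print(n,calibration(n))
s=read_state(); print(s); print([k for k in globals() if 'grip' in k], globals().get('grip_point_offset'))
E
```

```text
scene {'fx': 493.95719909352914, 'fy': 493.95719909352914, 'cx': 316.4776643598164, 'cy': 241.30100715630692, 'rvec': array([ 2.39597719,  0.67144919, -0.20971464]), 'tvec': array([-0.41486061, -0.15202455,  1.65560817])}
top {'fx': 448.6855364389841, 'fy': 448.6855364389841, 'cx': 307.63375317651554, 'cy': 235.07955069979454, 'rvec': array([ 2.19028244, -2.15838376,  0.05768599]), 'tvec': array([-0.03807665,  0.52101612,  1.11642593])}
{'t': 0.1, 'joint_pos': array([55.72133017, 24.44629619,  4.23092177, 92.04671928, -1.95564077,
       63.64628685, -3.84543513]), 'joint_velocities': array([-0.00506286,  0.00594561,  0.04235072, -0.05209728,  0.02049812,
       -0.03673971,  0.008615  ]), 'joint_torque': array([ 1.30826997e-02, -9.37461805e+01,  3.67957078e+00, -4.55036759e+01,
       -4.83294704e-02,  1.67594774e-02, -6.73257955e-05]), 'position': array([ 0.29267437, -0.60780605,  0.20485699]), 'ee_rot': array([-1.79932866e+02,  2.80882616e-03,  2.57099658e+01]), 'wrist_force': array([-0.16523291, -0.30145994, -0.13627366]), 'ft_torque': array([ 0.01671781, -0.01777831, -0.01123309]), 'width': 0.9985422511375537}
['grip_point_offset'] 0.0188
```

View pics/scene0.png

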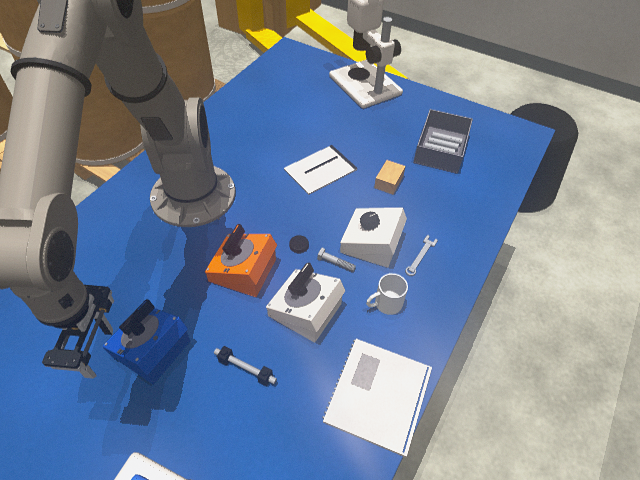

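View pics/top0.png

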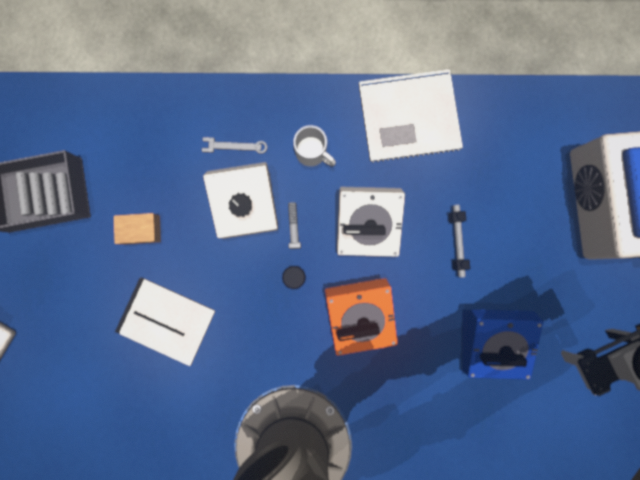

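The scene picture shows four consoles. Candidates, scene / top pixels:
- Orange with bar handle, (240,258) / (362,316): wrong colour.
- Blue with bar handle, (148,340) / (503,345): wrong colour.
- White with round knob, (373,235) / (240,200): this is the dimmer.
- White with bar handle, (305,300) / (370,222): this fits the isolator.

I'll crop the last one and measure it.

```bash
cat > h.py <<'E'
import cv2,numpy as np
from plant import *
def cam(n):
    c=calibration(n);K=np.array([[c['fx'],0,c['cx']],[0,c['fy'],c['cy']],[0,0,1]])
    R,_=cv2.Rodrigues(np.array(c['rvec']));return K,R,np.array(c['tvec'])
def pts(n,d):
    K,R,t=cam(n);v,u=np.mgrid[:480,:640]
    P=np.stack([(u-K[0,2])/K[0,0]*d,(v-K[1,2])/K[1,1]*d,d],-1)
    return (P-t)@R
def proj(n,X):
    K,R,t=cam(n);p=(np.atleast_2d(X)@R.T+t)@K.T;return p[:,:2]/p[:,2:]
def ray_plane(n,uv,p0,nrm):
    K,R,t=cam(n);C=-R.T@t
    r=np.linalg.inv(K)@np.c_[np.atleast_2d(uv),np.ones(len(np.atleast_2d(uv)))].T
    r=(R.T@r).T;s=((p0-C)@nrm)/(r@nrm);return C+s[:,None]*r
E
python3 - <<'E'
from h import *
for n,(u,v) in (("top",(370,222)),("scene",(305,300))):
    p=cv2.imread(f"pics/{n}0.png");d=np.load(f"{n}_d0.npy");P=pts(n,d)
    cv2.imwrite(f"pics/crop_{n}.png",cv2.resize(p[v-50:v+50,u-60:u+60],None,fx=6,fy=6,interpolation=cv2.INTER_CUBIC))
    m=(p.min(2)>170).astype(np.uint8); k,l=cv2.connectedComponents(m)
    box=np.zeros_like(m);box[v-45:v+45,u-45:u+45]=1
    sel=(m&box>0)&(d>0)
    Q=P[sel]; Q=Q[(Q[:,2]>.03)&(Q[:,2]<.15)]
    # robust plane
    for _ in range(6):
        c=Q.mean(0);nn=np.linalg.svd(Q-c)[2][2];nn*=np.sign(nn[2]);r=(Q-c)@nn;Q=Q[abs(r)<max(.003,1.5*r.std())] if _<5 else Q
    print(n,len(Q),c,nn,"tilt",np.arccos(nn[2]),"dir",np.degrees(np.arctan2(nn[1],nn[0])),r.std())
    con,_=cv2.findContours(m*box,cv2.RETR_EXTERNAL,cv2.CHAIN_APPROX_NONE)
    co=max(con,key=cv2.contourArea);print(cv2.minAreaRect(co))
    hd=(p.max(2)<45)&(box>0);print("handle px",hd.sum());H=P[hd&(d>0)];print(H.min(0),H.max(0),np.median(H,0))
E
```

```text
top 2132 [ 0.54749956 -0.18105428  0.08725621] [-0.4065689   0.00624948  0.91359875] tilt 0.4187479839976252 dir 179.11936100297015 0.0014624219172080647
((370.8144226074219, 223.01165771484375), (64.3262710571289, 64.28926086425781), 2.12109637260437)
handle px 0Traceback (most recent call last):
  File "<stdin>", line 15, in <module>
    return umr_minimum(a, axis, None, out, keepdims, initial, where)
ValueError: zero-size array to reduction operation minimum which has no identity
```

View pics/crop_top.png

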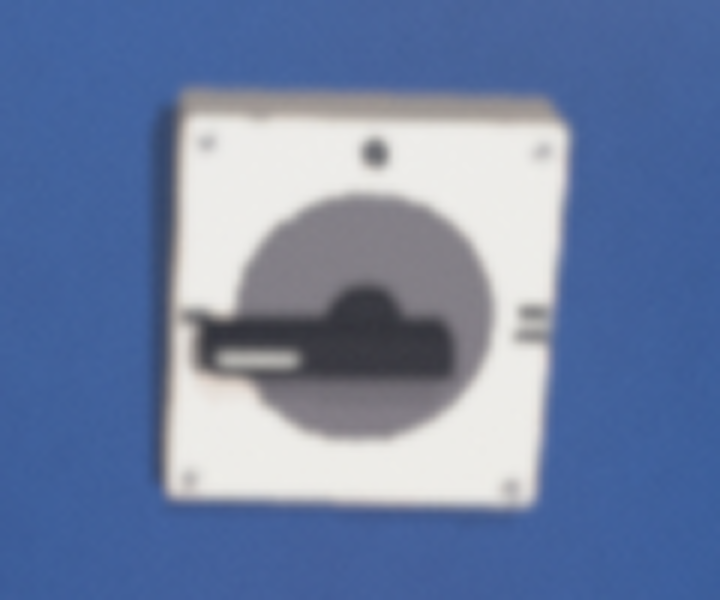

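The crop confirms it: white face, grey disc at crop (365,316), black bar with its white-lined nose to the left at the one-bar mark, stud at (375,152), two bars at (531,324).

```bash
python3 - <<'E'
from h import *
for n,(u,v) in (("top",(370,222)),("scene",(305,300))):
    p=cv2.imread(f"pics/{n}0.png");d=np.load(f"{n}_d0.npy");P=pts(n,d)
    cv2.imwrite(f"pics/crop_{n}.png",cv2.resize(p[v-50:v+50,u-60:u+60],None,fx=6,fy=6,interpolation=cv2.INTER_CUBIC))
E
python3 - <<'E'
from h import *
p0=np.array([.5475,-.18105,.08726]);n=np.array([-.40657,.00625,.9136]);n/=np.linalg.norm(n)
c=np.array([[182,112],[570,125],[540,507],[168,498],[365,316],[375,152],[531,324],[196,318]])/6.+[310,172]-.42
W=ray_plane("top",c,p0,n)
print(W.round(4)); print("mean",W[:4].mean(0))
for a,b in((0,1),(1,2),(2,3),(3,0)): print(np.linalg.norm(W[a]-W[b]))
print("y edges",W[0]-W[1],W[3]-W[2],"x edges",W[1]-W[2],W[0]-W[3])
# handle depth points: above face 40..56mm
for nme,(u,v) in (("top",(370,222)),("scene",(305,300))):
    d=np.load(f"{nme}_d0.npy");P=pts(nme,d);m=np.zeros(d.shape,bool);m[v-40:v+40,u-45:u+45]=1
    h=(P-p0)@n; Q=P[m&(d>0)&(h>.042)&(h<.06)];hh=(Q-p0)@n
    if len(Q)==0: print(nme,'none');continue
    c=Q.mean(0);dv=np.linalg.svd(Q-c)[2][0];s=(Q-c)@dv;print(nme,len(Q),c,dv,s.min(),s.max(),np.percentile(hh,[5,50,95]))
E
```

```text
[[ 0.6195 -0.1058  0.1188]
 [ 0.6163 -0.2553  0.1184]
 [ 0.4708 -0.2557  0.0537]
 [ 0.4723 -0.105   0.0533]
 [ 0.5445 -0.1807  0.0859]
 [ 0.6057 -0.181   0.1132]
 [ 0.5423 -0.2463  0.0854]
 [ 0.5429 -0.1139  0.0848]]
mean [ 0.54474091 -0.18045777  0.0860281 ]
0.1495235751576083
0.15923189828926285
0.15073580295428926
0.16117920374828085
y edges [0.00320441 0.14948869 0.00040336] [ 0.00142964  0.15072851 -0.00039493] x edges [0.14547743 0.00045269 0.06473723] [ 0.14725221 -0.00078712  0.06553552]
top 344 [ 0.52414494 -0.16178461  0.13062121] [-0.00940364 -0.99995349  0.00214455] -0.04858121679645318 0.047544704415471976 [0.04407855 0.04961948 0.0526171 ]
scene 272 [ 0.50260641 -0.16201932  0.12200222] [ 0.92246396 -0.02365724  0.38535772] -0.11210874825747305 0.03743752338093425 [0.0438513  0.05038274 0.05581809]
```

View pics/crop_scene.png

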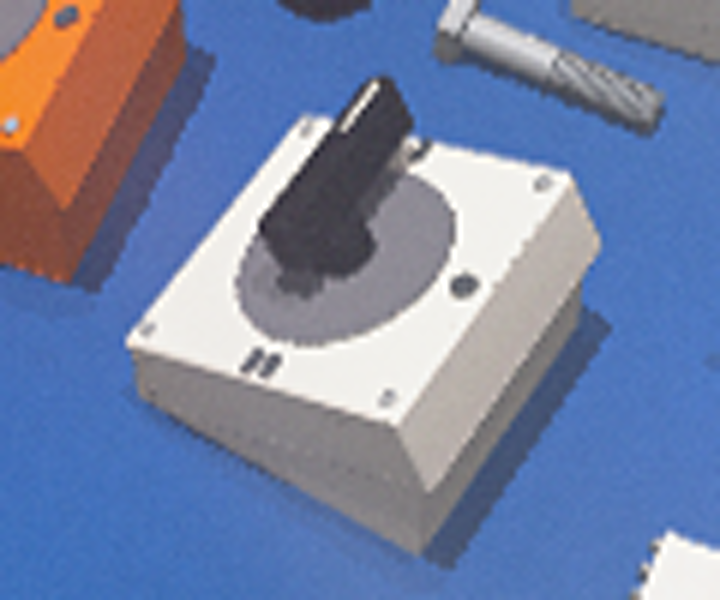

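Isolator found: face centre about (0.5446, -0.1805, 0.086), yaw about -1°, tilt 0.419. The bar points +y, which is the first feed. The tool stays vertical, so I'll grip over the axis with the jaws along world x.

```bash
cat > go.py <<'E'
import sys
from h import *
def rel(x,y,z,yaw):
    s=read_state();p=s['position'];r=s['ee_rot']
    from scipy.spatial.transform import Rotation as Ro
    M=Ro.from_euler('xyz',r,degrees=True).as_matrix()
    d=M.T@(np.array([x,y,z])-p)*100
    print("shift cm",d.round(2),"turn",round(float(np.radians((r[2]-yaw+180)%360-180)),3))
def st():
    s=read_state();print("t%.2f"%s['t'],"p",s['position'].round(4),"rot",np.round(s['ee_rot'],1),"F",s['wrist_force'].round(1),"M",s['ft_torque'].round(2),"w%.3f"%s['width'],"j",s['joint_pos'].round(0))
if __name__=="__main__":
    st()
    if len(sys.argv)>1: rel(*map(float,sys.argv[1:5]))
E
python3 -m creep '2 -1.4 -1 0 1;3 -2.1 -1 0 1;3 -2.1 -1 0 1;3 -2.1 -1 0 1;3 -2.1 0 0 1;3 -2.1 0 0 1;3 -2.1 0 0 1;3 -2.1 0 0 1;3 -2.1 0 0 1;3 -2.1 0 0 1;3 -2.1 0 0 1;0 0 0 0 1' 40
python3 go.py .530 -.180 .22 90
```

```text
t: 1.3
position: [0.4863, -0.2627, 0.2454]
ee_rot: [-179.9, -0.1, 26.1]
wrist_force: [-0.7, -0.3, -0.3]
width: 1.001
t1.30 p [ 0.4863 -0.2627  0.2454] rot [-1.799e+02 -1.000e-01  2.610e+01] F [-0.7 -0.3 -0.3] M [-0.02  0.03 -0.04] w1.001 j [ 28.  11.  -7. 105.   1.  64. -44.]
shift cm [ 7.56 -5.5   2.55] turn -1.116
```

```bash
python3 -m creep '2.5 -1.8 0 0 1;2.5 -1.8 0 0 1;2.5 -1.9 0 0 .8;0 0 0 -.14 .5;0 0 0 -.14 .5;0 0 0 -.14 .5;0 0 0 -.14 .5;0 0 0 -.14 .5;0 0 0 -.14 .5;0 0 0 -.14 .5;0 0 0 -.13 .5;0 0 0 0 .5'
python3 go.py .530 -.180 .16 90
```

```text
t: 2.5
position: [0.5273, -0.1859, 0.2452]
ee_rot: [-180.0, -0.0, 89.4]
wrist_force: [0.5, 0.3, -0.1]
width: 0.499
t2.50 p [ 0.5273 -0.1859  0.2452] rot [-180.    -0.    89.4] F [ 0.5  0.3 -0.1] M [-0.02 -0.14 -0.03] w0.499 j [ 28.  13. -18. 103.   4.  65.   8.]
shift cm [0.6  0.27 8.52] turn -0.01
```

```bash
python3 -m creep '.6 .3 0 -.01 .5;0 0 3 0 .5;0 0 3 0 .5;0 0 2.5 0 .5;0 0 0 0 .5'
python3 go.py .530 -.180 .105 90
python3 - <<'E'
from h import *
p,d=capture("scene");cv2.imwrite("pics/s1.png",cv2.resize(p[230:350,230:390],None,fx=5,fy=5))
E
```

```text
t: 3.0
position: [0.5291, -0.1786, 0.1576]
ee_rot: [-179.7, -0.1, 89.7]
wrist_force: [-0.7, 0.2, 0.0]
width: 0.501
t3.00 p [ 0.5291 -0.1786  0.1576] rot [-1.797e+02 -1.000e-01  8.970e+01] F [-0.7  0.2  0. ] M [-0.01 -0.05 -0.03] w0.501 j [ 27.  18. -18. 109.   7.  55.   6.]
shift cm [-0.14  0.12  5.26] turn -0.004
```

View pics/s1.png

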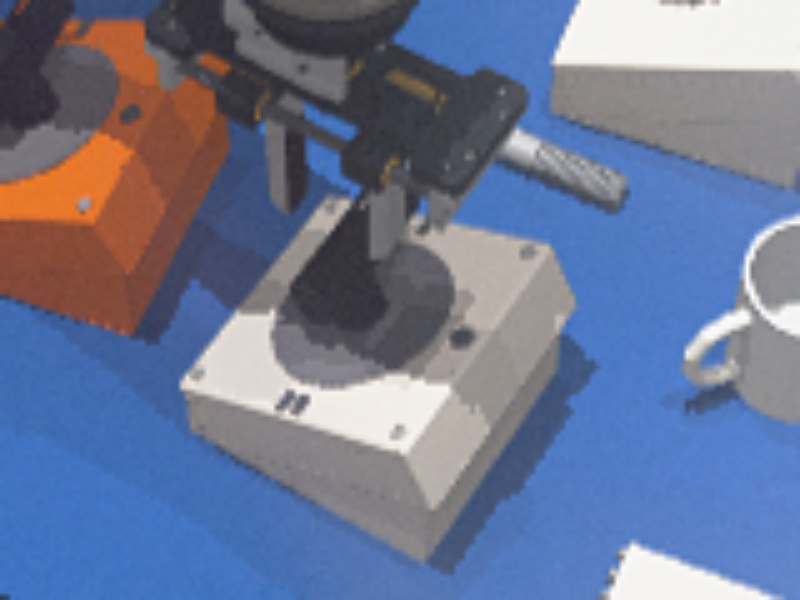

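The fingers stand above and on either side of the bar, the near one at crop (287,160) and the far one at (385,225). I'll go down and close.

```bash
python3 -m creep '-.1 .1 1.5 0 .5;0 0 1.5 0 .5;0 0 1.5 0 .5;0 0 .7 0 .5;0 0 0 0 .5;0 0 0 0 .5'
python3 go.py .530 -.180 .105 90
```

```text
t: 3.65
position: [0.5319, -0.1804, 0.1086]
ee_rot: [-180.0, -0.0, 89.9]
wrist_force: [-0.6, 0.4, -0.7]
width: 0.498
t3.65 p [ 0.5319 -0.1804  0.1086] rot [-180.    -0.    89.9] F [-0.6  0.4 -0.7] M [-0.01 -0.12 -0.01] w0.498 j [ 27.  21. -18. 111.   8.  49.   5.]
shift cm [ 0.04 -0.19  0.36] turn -0.002
```

```bash
python3 -m creep '0 -.1 .3 0 .4;0 0 0 0 .25;0 0 0 0 .1;0 0 0 0 0;0 0 0 0 0;0 0 0 0 0;0 0 0 0 0;0 0 0 0 0' 40
python3 go.py .530 -.180 .105 90
```

```text
t: 4.45
position: [0.5337, -0.1806, 0.1071]
ee_rot: [179.6, 0.0, 89.9]
wrist_force: [8.8, -1.2, 3.2]
width: 0.339
t4.45 p [ 0.5337 -0.1806  0.1071] rot [179.6   0.   89.9] F [ 8.8 -1.2  3.2] M [-0.11 -2.95 -0.04] w0.339 j [ 27.  21. -18. 111.   8.  49.   5.]
shift cm [ 0.06 -0.38  0.21] turn -0.002
```

```bash
python3 -m creep '0 .15 .2 0 0;0 .1 .2 0 0;0 0 0 0 0'; python3 go.py
python3 -m creep '0 .1 .2 0 0;0 .1 .2 0 0;0 0 0 0 0'; python3 go.py
```

```text
t: 4.75
position: [0.5357, -0.1807, 0.1031]
ee_rot: [179.7, 0.0, 89.9]
wrist_force: [4.0, -1.0, 10.4]
width: 0.336
t4.75 p [ 0.5357 -0.1807  0.1031] rot [179.7   0.   89.9] F [ 4.  -1.  10.4] M [-0.03 -1.7   0.  ] w0.336 j [ 26.  22. -17. 111.   9.  48.   4.]
t: 5.05
position: [0.5373, -0.1807, 0.0996]
ee_rot: [179.8, 0.1, 89.9]
wrist_force: [-1.3, 1.6, 20.2]
width: 0.334
t5.05 p [ 0.5373 -0.1807  0.0996] rot [1.798e+02 1.000e-01 8.990e+01] F [-1.3  1.6 20.2] M [ 0.17 -0.42 -0.02] w0.334 j [ 26.  22. -17. 111.   9.  48.   4.]
```

```bash
python3 -m creep '0 0 0 .06 0;0 0 0 .06 0;0 0 0 .06 0;0 0 0 .06 0;0 0 0 0 0'; python3 go.py
```

```text
t: 5.55
position: [0.5371, -0.181, 0.0994]
ee_rot: [179.8, 0.0, 76.0]
wrist_force: [-1.2, -2.2, 15.5]
width: 0.331
t5.55 p [ 0.5371 -0.181   0.0994] rot [179.8   0.   76. ] F [-1.2 -2.2 15.5] M [-0.26 -0.54  0.02] w0.331 j [ 24.  22. -14. 111.   7.  48.  -8.]
```

```bash
python3 -m creep '0 0 0 .08 0;0 0 0 .08 0;0 0 0 .08 0;0 0 0 .08 0;0 0 0 0 0'; python3 go.py
python3 - <<'E'
from h import *
p,d=capture("scene");cv2.imwrite("pics/s2.png",cv2.resize(p[230:350,230:390],None,fx=5,fy=5))
E
```

```text
t: 6.05
position: [0.5367, -0.1816, 0.0992]
ee_rot: [179.8, -0.0, 57.6]
wrist_force: [-1.4, -3.0, 13.6]
width: 0.319
t6.05 p [ 0.5367 -0.1816  0.0992] rot [179.8  -0.   57.6] F [-1.4 -3.  13.6] M [-1.26 -0.51 -0.2 ] w0.319 j [ 21.  22. -10. 111.   5.  47. -25.]
```

View pics/s2.png

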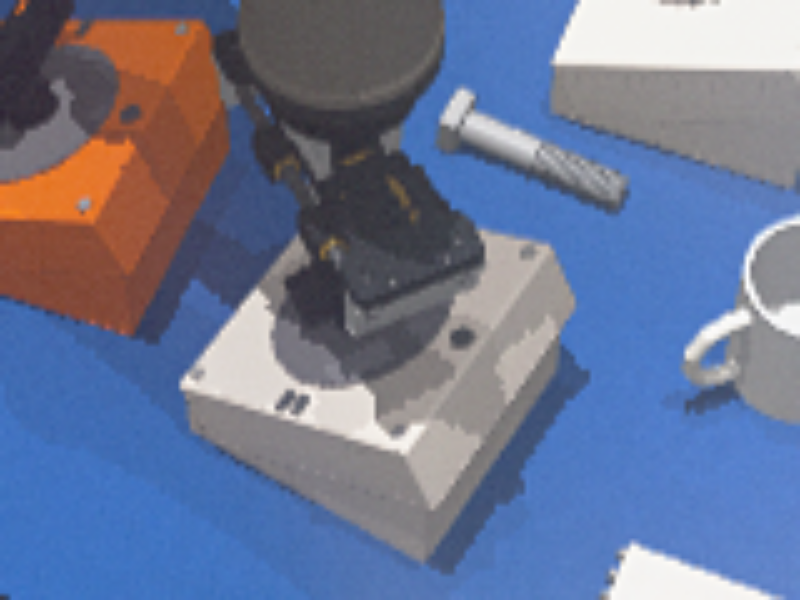

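The tail at crop (318,290) has swung round, and the drop in width matches the turn. I'll turn on to about 1.15 rad, short of the OFF range.

```bash
python3 -m creep '0 0 0 .08 0;0 0 0 .08 0;0 0 0 .08 0;0 0 0 .08 0;0 0 0 .08 0;0 0 0 .08 0;0 0 0 .08 0;0 0 0 0 0'; python3 go.py
```

```text
t: 6.9
position: [0.5356, -0.182, 0.0986]
ee_rot: [179.9, -0.0, 25.5]
wrist_force: [-3.1, -6.9, 8.8]
width: 0.273
t6.90 p [ 0.5356 -0.182   0.0986] rot [179.9  -0.   25.5] F [-3.1 -6.9  8.8] M [-2.13  0.43 -0.26] w0.273 j [ 15.  21.  -4. 112.   2.  47. -54.]
```

```bash
python3 -m creep '0 0 0 0 .32;0 0 0 0 .32;0 0 -.3 0 .32;0 0 0 0 .32'; python3 go.py
python3 -m creep '0 0 0 .05 .32;0 0 0 .05 .32;0 0 0 0 .32';python3 go.py
```

```text
t: 7.3
position: [0.5354, -0.1804, 0.1009]
ee_rot: [180.0, -0.0, 25.7]
wrist_force: [-1.1, -1.7, 0.2]
width: 0.32
t7.30 p [ 0.5354 -0.1804  0.1009] rot [180.   -0.   25.7] F [-1.1 -1.7  0.2] M [-0.29  0.03 -0.  ] w0.320 j [ 15.  21.  -4. 112.   2.  47. -54.]
t: 7.6
position: [0.5353, -0.1802, 0.1006]
ee_rot: [-180.0, -0.0, 19.9]
wrist_force: [0.4, -0.7, 0.3]
width: 0.321
t7.60 p [ 0.5353 -0.1802  0.1006] rot [-180.    -0.    19.9] F [ 0.4 -0.7  0.3] M [-0.16 -0.08 -0.02] w0.321 j [ 14.  21.  -3. 112.   1.  47. -59.]
```

```bash
python3 -m creep '0 0 0 0 0;0 0 0 0 0;0 0 0 0 0;0 0 0 0 0' 4; python3 go.py
python3 -m creep '0 0 0 .05 0;0 0 0 .05 0;0 0 0 0 0';python3 go.py
```

```text
t: 8.0
position: [0.5354, -0.1807, 0.1006]
ee_rot: [180.0, -0.0, 20.0]
wrist_force: [1.5, -4.4, 0.2]
width: 0.298
t8.00 p [ 0.5354 -0.1807  0.1006] rot [180.  -0.  20.] F [ 1.5 -4.4  0.2] M [-1.   -0.5   0.03] w0.298 j [ 14.  21.  -3. 112.   1.  47. -59.]
t: 8.3
position: [0.5353, -0.1803, 0.1006]
ee_rot: [-180.0, -0.0, 14.2]
wrist_force: [1.5, -2.6, 1.2]
width: 0.306
t8.30 p [ 0.5353 -0.1803  0.1006] rot [-180.    -0.    14.2] F [ 1.5 -2.6  1.2] M [-0.57 -0.33  0.03] w0.306 j [ 13.  21.  -1. 112.   1.  47. -64.]
```

```bash
python3 -m creep '0 0 0 0 0;0 0 0 0 0;0 0 0 0 0' 12; python3 go.py
python3 - <<'E'
from h import *
p,d=capture("scene");cv2.imwrite("pics/s3.png",cv2.resize(p[230:350,230:390],None,fx=5,fy=5))
p,d=capture("top");cv2.imwrite("pics/t3.png",cv2.resize(p[162:282,290:450],None,fx=5,fy=5))
E
```

```text
t: 8.6
position: [0.5354, -0.1805, 0.1006]
ee_rot: [180.0, -0.0, 14.3]
wrist_force: [2.5, -2.9, 2.0]
width: 0.296
t8.60 p [ 0.5354 -0.1805  0.1006] rot [180.   -0.   14.3] F [ 2.5 -2.9  2. ] M [-0.93 -0.53  0.  ] w0.296 j [ 13.  21.  -1. 112.   1.  47. -64.]
```

View pics/s3.png

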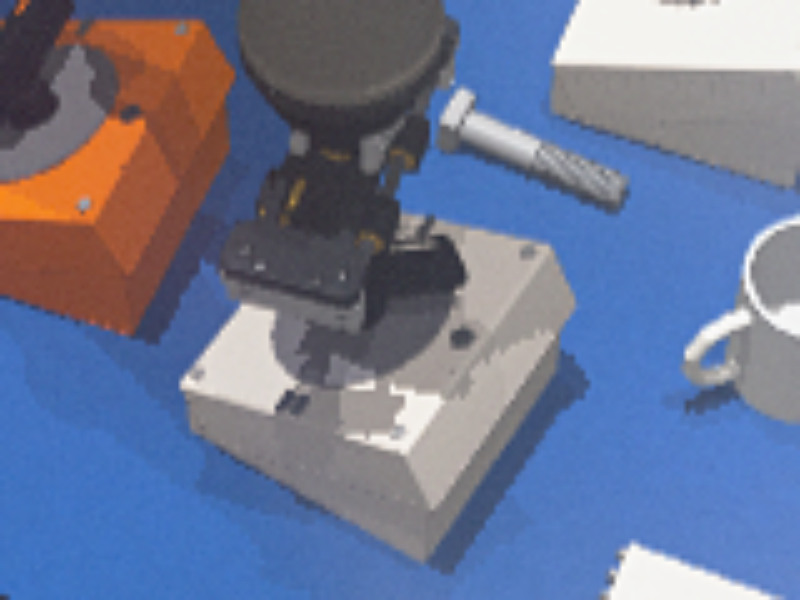

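View pics/t3.png

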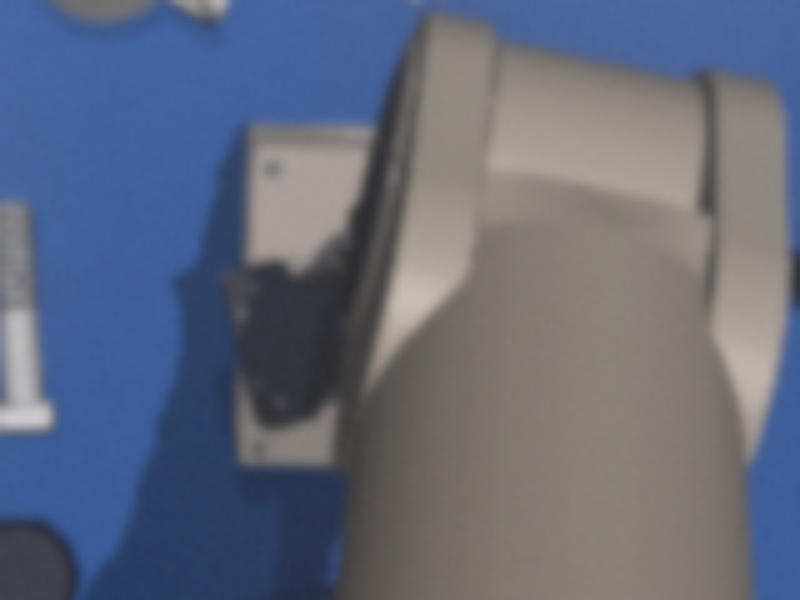

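The scene view shows the nose end near crop (455,265) and the stud at (461,337). I'll work out the angle from the nose.

```bash
cat > nose.py <<'E'
from h import *
F=np.array([.5446,-.1805,.0857]);yw=-.016;t=.419
z=np.array([-np.sin(t)*np.cos(yw),-np.sin(t)*np.sin(yw),np.cos(t)]);y=np.array([-np.sin(yw),np.cos(yw),0]);x=np.cross(y,z)
def tip(th,h,r=.067,w=0): return F+h*z+r*(np.cos(th)*y+np.sin(th)*x)+w*(np.cos(th)*x-np.sin(th)*y)
if __name__=="__main__":
  for pr in(0,.005,.008):
    for th in (1.0,1.1,1.2,1.3,1.4,1.5,1.6):
      a=proj("scene",[tip(th,.05-pr),tip(th,.022-pr)]);print(pr,th,((a-[230,230])*5+2).round(0).tolist())
  print(((proj("scene",[F+x*.067])-[230,230])*5).round(0))
E
python3 nose.py
```

```text
0 1.0 [[448.0, 229.0], [466.0, 266.0]]
0 1.1 [[447.0, 238.0], [465.0, 275.0]]
0 1.2 [[445.0, 247.0], [463.0, 284.0]]
0 1.3 [[442.0, 256.0], [460.0, 294.0]]
0 1.4 [[438.0, 266.0], [455.0, 303.0]]
0 1.5 [[432.0, 275.0], [450.0, 313.0]]
0 1.6 [[425.0, 285.0], [443.0, 322.0]]
0.005 1.0 [[451.0, 235.0], [469.0, 272.0]]
0.005 1.1 [[451.0, 244.0], [468.0, 281.0]]
0.005 1.2 [[449.0, 254.0], [466.0, 291.0]]
0.005 1.3 [[445.0, 263.0], [463.0, 300.0]]
0.005 1.4 [[441.0, 273.0], [459.0, 310.0]]
0.005 1.5 [[435.0, 282.0], [453.0, 319.0]]
0.005 1.6 [[428.0, 292.0], [446.0, 329.0]]
0.008 1.0 [[453.0, 239.0], [471.0, 276.0]]
0.008 1.1 [[452.0, 248.0], [470.0, 285.0]]
0.008 1.2 [[450.0, 258.0], [468.0, 295.0]]
0.008 1.3 [[447.0, 267.0], [465.0, 304.0]]
0.008 1.4 [[443.0, 277.0], [460.0, 314.0]]
0.008 1.5 [[437.0, 286.0], [455.0, 323.0]]
0.008 1.6 [[430.0, 296.0], [448.0, 332.0]]
[[457. 346.]]
```

```bash
python3 - <<'E'
import cv2
p=cv2.imread("pics/s3.png");cv2.imwrite("pics/s3b.png",cv2.resize(p[170:370,300:500],None,fx=3,fy=3,interpolation=cv2.INTER_CUBIC))
E
```

```text
(no output)
```

View pics/s3b.png

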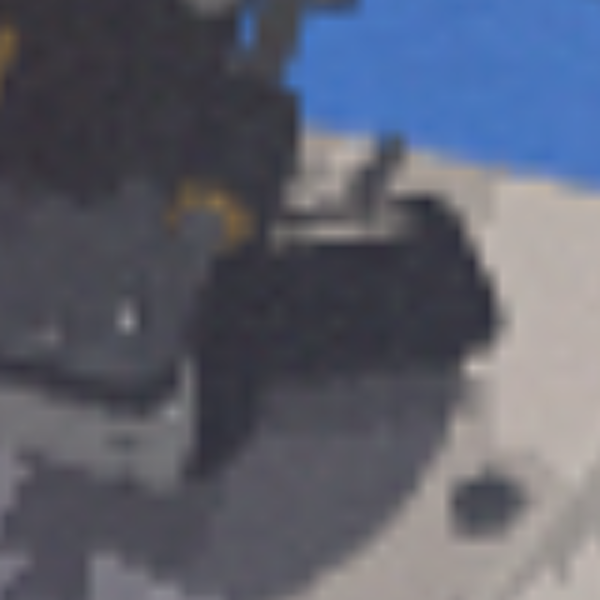

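The nose fits about θ = 1.1, so with the light grip the pads slipped round while the handle stayed put. Gripping over the axis gives too little leverage at low force. I'll open, slide out along the bar and push the nose sideways instead, which leaves it free to spring out.

```bash
python3 -m creep '0 0 0 0 .36;0 0 0 -.1 .36;0 0 0 -.1 .36;0 0 0 0 .36'; python3 go.py
cat > tgt.py <<'E'
import sys
from nose import *
import go
th=float(sys.argv[1]);r=float(sys.argv[2]);h=float(sys.argv[3])
P=tip(th,h,r);b=np.cos(th)*y+np.sin(th)*x;az=np.degrees(np.arctan2(b[1],b[0]));print(P.round(4),az)
if len(sys.argv)>4: az=az+180
go.st();go.rel(*P,az)
E
python3 tgt.py 1.13 .045 .028
```

```text
t: 9.1
position: [0.5347, -0.18, 0.1002]
ee_rot: [-179.9, 0.0, 25.8]
wrist_force: [0.5, 0.1, -0.0]
width: 0.356
t9.10 p [ 0.5347 -0.18    0.1002] rot [-179.9    0.    25.8] F [ 0.5  0.1 -0. ] M [-0.02 -0.01  0.01] w0.356 j [ 15.  21.  -4. 112.   2.  47. -54.]
[ 0.5707 -0.1617  0.1278] 26.396298760688612
t9.10 p [ 0.5347 -0.18    0.1002] rot [-179.9    0.    25.8] F [ 0.5  0.1 -0. ] M [-0.02 -0.01  0.01] w0.356 j [ 15.  21.  -4. 112.   2.  47. -54.]
shift cm [ 4.03 -0.08 -2.77] turn -0.01
```

```bash
python3 -m creep '.5 0 -1 0 .36;1.2 0 -.9 0 .36;1.2 0 -.6 0 .36;1.1 0 -.3 0 .36;0 0 0 0 .36'; python3 tgt.py 1.13 .045 .028
python3 -m creep '0 .22 -.05 .05 .36;0 .22 -.05 .05 .36;0 0 0 0 .36';python3 tgt.py 1.23 .045 .028
```

```text
t: 9.6
position: [0.5733, -0.1616, 0.129]
ee_rot: [180.0, -0.1, 25.8]
wrist_force: [0.2, 0.1, -1.0]
width: 0.359
[ 0.5707 -0.1617  0.1278] 26.396298760688612
t9.60 p [ 0.5733 -0.1616  0.129 ] rot [ 1.80e+02 -1.00e-01  2.58e+01] F [ 0.2  0.1 -1. ] M [ 0.03 -0.01 -0.01] w0.359 j [ 13.  22.  -4. 106.   2.  52. -56.]
shift cm [-0.24 -0.11  0.11] turn -0.01
t: 9.9
position: [0.5729, -0.1673, 0.1291]
ee_rot: [-180.0, 0.0, 19.9]
wrist_force: [1.0, -0.4, -0.8]
width: 0.361
[ 0.5722 -0.1659  0.1285] 20.300235205458343
t9.90 p [ 0.5729 -0.1673  0.1291] rot [-180.     0.    19.9] F [ 1.  -0.4 -0.8] M [0.01 0.05 0.05] w0.361 j [ 12.  22.  -3. 106.   1.  52. -61.]
shift cm [-0.02 -0.15  0.06] turn -0.007
```

```bash
for i in 1; do :; done; python3 -m creep '0 .22 -.04 .05 .36;0 .22 -.03 .05 .36;0 0 0 0 .36';python3 go.py
python3 -m creep '0 .22 -.03 .05 .36;0 .22 -.02 .05 .36;0 0 0 0 .36';python3 go.py
```

```text
t: 10.2
position: [0.5741, -0.1711, 0.1298]
ee_rot: [-180.0, 0.0, 14.3]
wrist_force: [-0.8, 1.4, -0.1]
width: 0.359
t10.20 p [ 0.5741 -0.1711  0.1298] rot [-180.     0.    14.3] F [-0.8  1.4 -0.1] M [0.28 0.27 0.03] w0.359 j [ 12.  22.  -2. 106.   1.  52. -66.]
t: 10.5
position: [0.5752, -0.1754, 0.1305]
ee_rot: [-180.0, 0.0, 8.6]
wrist_force: [-1.0, 0.6, -0.2]
width: 0.359
t10.50 p [ 0.5752 -0.1754  0.1305] rot [-180.     0.     8.6] F [-1.   0.6 -0.2] M [0.26 0.23 0.04] w0.359 j [ 11.  22.  -0. 106.   0.  52. -71.]
```

```bash
python3 -m creep '0 .22 -.02 .05 .36;0 .22 0 .05 .36;0 0 0 0 .36';python3 tgt.py 1.53 .045 .028
python3 - <<'E'
from h import *
p,d=capture("scene");cv2.imwrite("pics/s4.png",cv2.resize(p[230:350,230:390],None,fx=5,fy=5))
E
```

```text
t: 10.8
position: [0.576, -0.1798, 0.1308]
ee_rot: [-180.0, 0.0, 2.9]
wrist_force: [-0.2, 1.4, 0.1]
width: 0.363
[ 0.5743 -0.1791  0.1296] 1.6417895482087184
t10.80 p [ 0.576  -0.1798  0.1308] rot [-180.     0.     2.9] F [-0.2  1.4  0.1] M [0.29 0.18 0.02] w0.363 j [ 10.  22.   1. 106.  -0.  52. -75.]
shift cm [-0.16 -0.07  0.12] turn 0.022
```

View pics/s4.png

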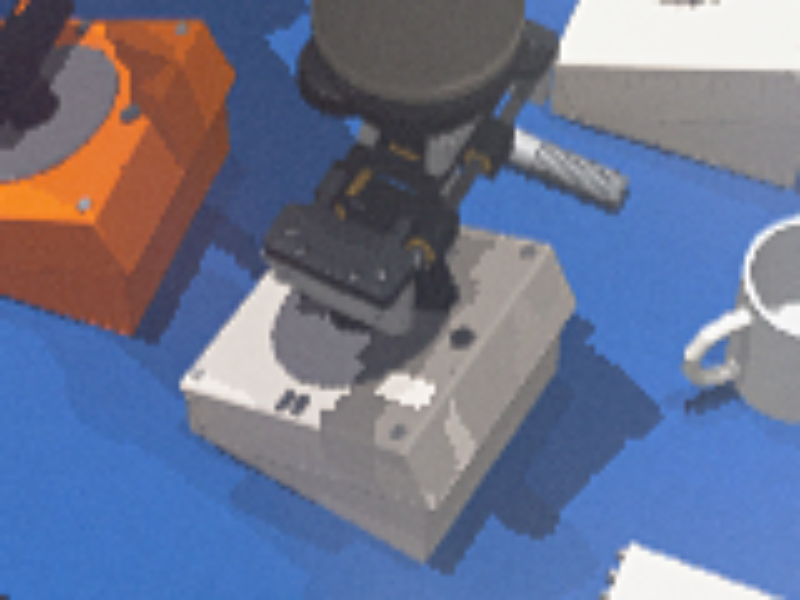

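The bar follows with about 1 N of push; its nose is at crop (440,290). I'll go on in finer steps and watch for the lock.

```bash

python3 -m creep '0 .22 0 .05 .36;0 0 0 0 .36';python3 go.py
python3 -m creep '0 .22 0 .05 .36;0 0 0 0 .36';python3 go.py
```

```text
t: 11.05
position: [0.5761, -0.182, 0.1309]
ee_rot: [-180.0, -0.0, 0.0]
wrist_force: [-0.1, 2.5, 0.6]
width: 0.36
t11.05 p [ 0.5761 -0.182   0.1309] rot [-180.   -0.    0.] F [-0.1  2.5  0.6] M [ 0.4   0.16 -0.02] w0.360 j [ 10.  22.   2. 105.  -1.  52. -78.]
t: 11.25
position: [0.5762, -0.1842, 0.1309]
ee_rot: [-180.0, -0.0, -2.8]
wrist_force: [-0.9, 2.6, 0.6]
width: 0.362
t11.25 p [ 0.5762 -0.1842  0.1309] rot [-180.    -0.    -2.8] F [-0.9  2.6  0.6] M [0.42 0.15 0.  ] w0.362 j [ 10.  22.   2. 105.  -1.  52. -80.]
```

```bash

python3 -m creep '0 .22 .02 .05 .36;0 0 0 0 .36';python3 go.py
python3 -m creep '0 .22 .02 .05 .36;0 0 0 0 .36';python3 go.py
```

```text
t: 11.45
position: [0.5761, -0.1866, 0.1307]
ee_rot: [180.0, -0.0, -5.7]
wrist_force: [-0.2, 0.2, -0.0]
width: 0.364
t11.45 p [ 0.5761 -0.1866  0.1307] rot [180.   -0.   -5.7] F [-0.2  0.2 -0. ] M [ 0.04  0.03 -0.  ] w0.364 j [ 10.  22.   3. 105.  -1.  52. -83.]
t: 11.65
position: [0.5758, -0.1889, 0.1305]
ee_rot: [180.0, -0.0, -8.6]
wrist_force: [-0.6, -0.2, 0.3]
width: 0.356
t11.65 p [ 0.5758 -0.1889  0.1305] rot [180.   -0.   -8.6] F [-0.6 -0.2  0.3] M [ 0.09 -0.02 -0.01] w0.356 j [  9.  22.   4. 105.  -2.  52. -85.]
```

The force has dropped to zero, so the handle may have snapped into the notch. I'll push on a little to feel the lock.

```bash

python3 -m creep '0 .2 .02 .04 .36;0 0 0 0 .36';python3 go.py
python3 -m creep '0 .2 .02 .04 .36;0 0 0 0 .36';python3 go.py
```

```text
t: 11.85
position: [0.5755, -0.1908, 0.1303]
ee_rot: [180.0, -0.0, -10.8]
wrist_force: [-0.2, 0.1, -0.0]
width: 0.36
t11.85 p [ 0.5755 -0.1908  0.1303] rot [180.   -0.  -10.8] F [-0.2  0.1 -0. ] M [ 0.16 -0.02 -0.01] w0.360 j [  9.  22.   4. 105.  -2.  52. -87.]
t: 12.05
position: [0.5752, -0.1925, 0.1301]
ee_rot: [-180.0, -0.0, -13.1]
wrist_force: [0.1, 0.3, 1.5]
width: 0.359
t12.05 p [ 0.5752 -0.1925  0.1301] rot [-180.    -0.   -13.1] F [0.1 0.3 1.5] M [0.32 0.07 0.06] w0.359 j [  9.  22.   5. 105.  -2.  52. -89.]
```

```bash

python3 - <<'E'
from h import *
p,d=capture("scene");cv2.imwrite("pics/s5.png",cv2.resize(p[230:350,230:390],None,fx=5,fy=5))
E
```

View pics/s5.png

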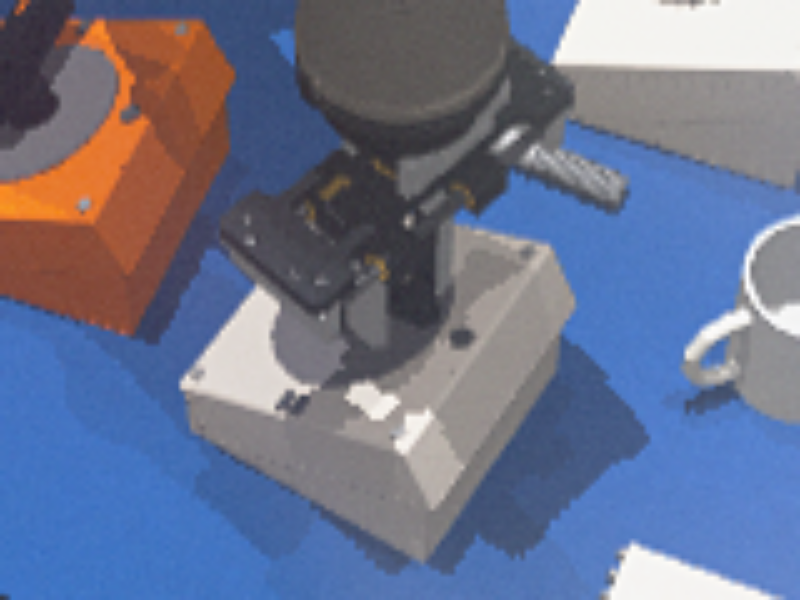

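```bash

python3 -m creep '0 .2 .02 .04 .36;0 0 0 0 .36';python3 go.py
```

```text
t: 12.3
position: [0.5747, -0.1938, 0.13]
ee_rot: [-180.0, 0.0, -15.4]
wrist_force: [-1.4, 5.5, 3.2]
width: 0.358
t12.30 p [ 0.5747 -0.1938  0.13  ] rot [-180.     0.   -15.4] F [-1.4  5.5  3.2] M [1.22 0.27 0.12] w0.358 j [  9.  23.   5. 105.  -3.  52. -91.]
```

```bash

python3 -m creep '0 .15 0 .02 .36;0 0 0 0 .36';python3 go.py
```

```text
t: 12.5
position: [0.5744, -0.1946, 0.13]
ee_rot: [-179.9, 0.0, -16.5]
wrist_force: [-0.6, 7.3, 4.0]
width: 0.357
t12.50 p [ 0.5744 -0.1946  0.13  ] rot [-179.9    0.   -16.5] F [-0.6  7.3  4. ] M [1.91 0.26 0.14] w0.357 j [  9.  23.   5. 105.  -3.  52. -91.]
```

The force climbs to 7 N at 45 mm, well above the free-turning torque, so the handle is locked. I'll back off, lift clear and look while the two seconds pass.

```bash

python3 -m creep '0 -.4 0 -.05 .4;0 -.4 0 -.03 .4;0 0 -2 0 .5;0 0 -3 0 .5;0 0 -3 0 .5;-3 0 -3 0 .5;-3 0 -3 0 .5;-3 0 -3 0 .5;-3 0 -3 0 .5;-3 0 0 0 .5;-3 0 0 0 .5;0 0 0 0 .5'; python3 go.py
python3 - <<'E'
from h import *
p,d=capture("scene");cv2.imwrite("pics/s6.png",cv2.resize(p[230:350,230:390],None,fx=5,fy=5));np.save("s6d.npy",d)
p,d=capture("top");cv2.imwrite("pics/t6.png",cv2.resize(p[162:282,290:450],None,fx=5,fy=5));np.save("t6d.npy",d)
E
```

```text
t: 13.7
position: [0.3978, -0.1504, 0.3306]
ee_rot: [180.0, -0.1, -12.0]
wrist_force: [1.2, -0.4, -0.9]
width: 0.5
t13.70 p [ 0.3978 -0.1504  0.3306] rot [ 1.8e+02 -1.0e-01 -1.2e+01] F [ 1.2 -0.4 -0.9] M [0.04 0.04 0.01] w0.500 j [  8.  -6.   4. 112.   0.  74. -91.]
```

View pics/s6.png

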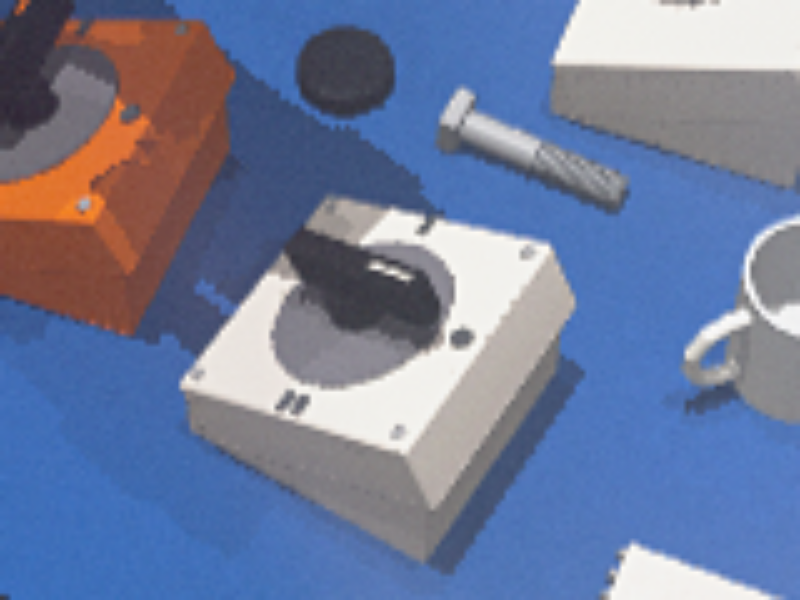

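View pics/t6.png

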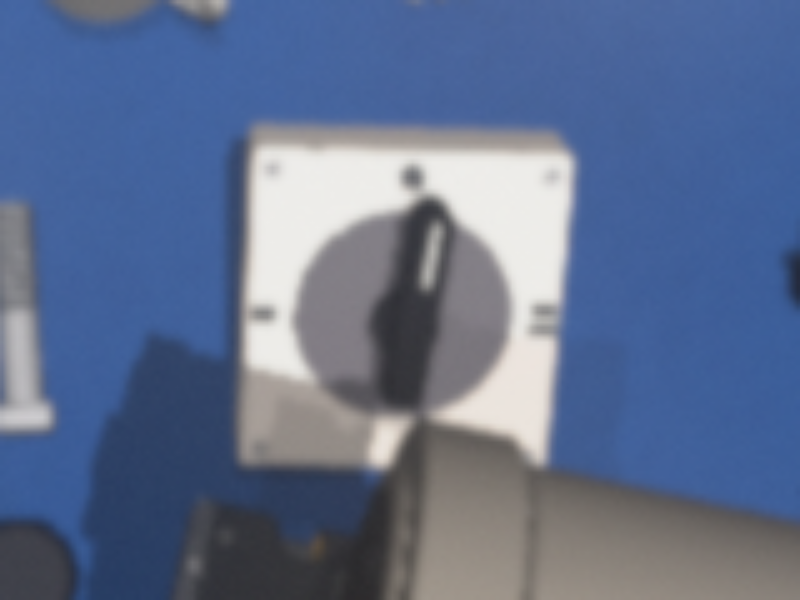

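The top view shows the bar pointing just right of the stud: line at crop (430,255), tail at (400,390). I'll check its height and angle from the depth.

```bash
cat > chk.py <<'E'
import sys
from nose import *
def chk(nme,d):
    P=pts(nme,d)-F; a=P@x;b=P@y;h=P@z
    m=(d>0)&(np.hypot(a,b)<.075)&(h>.03)&(h<.06)
    Q=np.c_[a[m],b[m]];hh=h[m];c=Q.mean(0);v=np.linalg.svd(Q-c)[2][0];v*=np.sign(v@c)
    face=(d>0)&(abs(a)<.07)&(abs(b)<.065)&(h<.01)&(h>-.01)
    print(nme,m.sum(),"h top pct",np.percentile(hh,[50,70,85]).round(4),"face h",np.median(h[face]).round(4),"theta",np.arctan2(v[0],v[1]).round(3),"th from centroid",np.arctan2(c[0],c[1]).round(3),"c",c.round(4))
if __name__=="__main__":
    for n,f in zip(sys.argv[1::2],sys.argv[2::2]): chk(n,np.load(f))
E
python3 chk.py top top_d0.npy scene scene_d0.npy top t6d.npy scene s6d.npy
```

```text
top 415 h top pct [0.0493 0.0504 0.0515] face h 0.001 theta -0.01 th from centroid 0.03 c [0.0005 0.0185]
scene 329 h top pct [0.0484 0.0507 0.0519] face h 0.0021 theta -0.006 th from centroid 0.217 c [0.0037 0.0168]
top 372 h top pct [0.0496 0.0506 0.0517] face h 0.0011 theta 1.678 th from centroid 1.565 c [0.019  0.0001]
scene 283 h top pct [0.0493 0.051  0.0523] face h 0.0022 theta 1.666 th from centroid 1.674 c [ 0.023  -0.0024]
```

The bar top stands at the same height as at the start (0.0506 m against 0.0504 m), so it is fully out. The angle is about 1.67 rad. I'll turn the wrist half round, so joint 7 stays in range, and regrip over the axis.

```bash
python3 -m creep '0 0 0 -.14 .5;0 0 0 -.14 .5;0 0 0 -.14 .5;0 0 0 -.14 .5;0 0 0 -.14 .5;0 0 0 -.14 .5;0 0 0 -.14 .5;0 0 0 -.14 .5;0 0 0 -.14 .5;0 0 0 -.14 .5;0 0 0 -.14 .5;0 0 0 -.14 .5' 40
python3 -m creep '0 0 0 -.14 .5;0 0 0 -.14 .5;0 0 0 -.14 .5;0 0 0 -.14 .5;0 0 0 -.14 .5;0 0 0 -.14 .5;0 0 0 -.14 .5;0 0 0 -.14 .5;0 0 0 -.14 .5;0 0 0 -.14 .5;0 0 0 -.14 .5;0 0 0 0 .5'
python3 tgt.py 1.675 .005 .08 1; python3 tgt.py 1.675 .003 .024 1
```

```text
t: 15.0
position: [0.4012, -0.1507, 0.3296]
ee_rot: [-180.0, 0.0, 84.5]
wrist_force: [-1.3, -0.1, 0.2]
width: 0.498
t: 16.2
position: [0.4011, -0.1506, 0.3297]
ee_rot: [-180.0, -0.0, 172.6]
wrist_force: [0.5, 0.2, 0.3]
width: 0.499
[ 0.5166 -0.1806  0.1608] -7.447858415000031
t16.20 p [ 0.4011 -0.1506  0.3297] rot [-180.    -0.   172.6] F [0.5 0.2 0.3] M [ 0.06 -0.14 -0.06] w0.499 j [ -5.  -6.  15. 112.   2.  74.  93.]
shift cm [-11.85  -1.47  16.88] turn 0.001
[ 0.5376 -0.1807  0.1088] -7.447858415000031
t16.20 p [ 0.4011 -0.1506  0.3297] rot [-180.    -0.   172.6] F [0.5 0.2 0.3] M [ 0.06 -0.14 -0.06] w0.499 j [ -5.  -6.  15. 112.   2.  74.  93.]
shift cm [-13.93  -1.21  22.07] turn 0.001
```

```bash
python3 -m creep '-4 -.4 0 0 .5;-4 -.4 0 0 .5;-3 -.4 0 0 .5;-2.2 -.3 0 0 .5;0 0 4 0 .5;0 0 4 0 .5;0 0 4 0 .5;0 0 3 0 .5;0 0 1.8 0 .5;0 0 0 0 .5;0 0 0 0 .5'
python3 go.py .531 -.1806 .105 172.6
```

```text
t: 17.3
position: [0.5296, -0.1831, 0.1621]
ee_rot: [-180.0, -0.0, 172.3]
wrist_force: [0.6, -0.9, 1.1]
width: 0.503
t17.30 p [ 0.5296 -0.1831  0.1621] rot [-180.    -0.   172.3] F [ 0.6 -0.9  1.1] M [ 0.08 -0.12  0.07] w0.503 j [ -2.  17.  17. 110.  -6.  54. 100.]
shift cm [-0.11  0.27  5.71] turn -0.006
```

```bash
python3 -m creep '-.1 .27 2 0 .5;0 0 2 0 .5;0 0 1.7 0 .5;0 0 0 0 .5;0 0 0 0 .3;0 0 0 0 .1;0 0 0 0 0;0 0 0 0 0;0 0 0 0 0;0 0 0 0 0'
python3 go.py .534 -.1806 .0975 172.6
```

```text
t: 18.3
position: [0.5316, -0.179, 0.1061]
ee_rot: [179.9, 0.1, 172.4]
wrist_force: [1.3, 6.9, 6.2]
width: 0.19
t18.30 p [ 0.5316 -0.179   0.1061] rot [1.799e+02 1.000e-01 1.724e+02] F [1.3 6.9 6.2] M [ 2.32 -0.25  0.3 ] w0.190 j [ -1.  21.  16. 113.  -8.  47. 102.]
shift cm [-0.25 -0.12  0.86] turn -0.003
```

```bash
python3 -m creep '-.1 .12 .2 0 0;-.1 0 .2 0 0;-.1 0 .2 0 0;-.05 0 .15 0 0;0 0 0 0 0'
python3 go.py
python3 -m creep '0 0 0 .07 0;0 0 0 .07 0;0 0 0 .07 0;0 0 0 0 0'
python3 go.py
```

```text
t: 18.8
position: [0.5349, -0.179, 0.0991]
ee_rot: [179.9, 0.1, 172.4]
wrist_force: [-4.5, 5.1, 15.2]
width: 0.19
t18.80 p [ 0.5349 -0.179   0.0991] rot [1.799e+02 1.000e-01 1.724e+02] F [-4.5  5.1 15.2] M [1.81 0.92 0.28] w0.190 j [ -1.  22.  16. 113.  -8.  47. 102.]
t: 19.2
position: [0.5349, -0.1783, 0.0992]
ee_rot: [179.9, 0.0, 160.3]
wrist_force: [-6.3, 7.7, 21.3]
width: 0.198
t19.20 p [ 0.5349 -0.1783  0.0992] rot [179.9   0.  160.3] F [-6.3  7.7 21.3] M [3.07 1.28 0.48] w0.198 j [ -3.  22.  19. 113. -10.  47.  91.]
```

```bash
python3 -m creep '0 .1 0 .07 0;0 0 0 .07 0;0 0 0 .07 0;0 0 0 0 0'
python3 go.py
python3 - <<'E'
from h import *
p,d=capture("scene");cv2.imwrite("pics/s7.png",cv2.resize(p[230:350,230:390],None,fx=5,fy=5))
E
```

```text
t: 19.6
position: [0.5349, -0.1781, 0.0996]
ee_rot: [179.9, 0.0, 148.2]
wrist_force: [-12.0, 4.1, 27.1]
width: 0.219
t19.60 p [ 0.5349 -0.1781  0.0996] rot [179.9   0.  148.2] F [-12.    4.1  27.1] M [2.23 2.09 0.52] w0.219 j [ -5.  22.  21. 113. -11.  47.  80.]
```

View pics/s7.png

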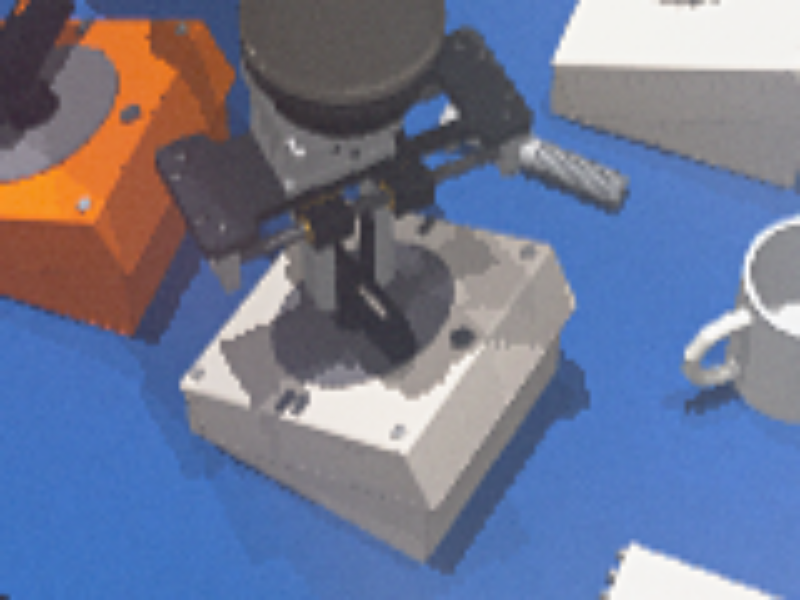

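The handle is turning: its nose at crop (400,350) has passed the stud. I'll ease the press a little and turn on.

```bash
python3 -m creep '0 0 -.1 .08 0;0 0 0 .08 0;0 0 0 .08 0;0 0 0 .08 0;0 0 0 .08 0;0 0 0 0 0'
python3 go.py
```

```text
t: 20.25
position: [0.5346, -0.178, 0.1005]
ee_rot: [179.9, -0.1, 125.2]
wrist_force: [-16.2, 6.2, 32.0]
width: 0.245
t20.25 p [ 0.5346 -0.178   0.1005] rot [ 1.799e+02 -1.000e-01  1.252e+02] F [-16.2   6.2  32. ] M [2.47 2.45 0.41] w0.245 j [-10.  23.  27. 113. -14.  47.  60.]
```

```bash
python3 -m creep '0 0 0 .08 0;0 0 0 .08 0;0 0 0 .08 0;0 0 0 .08 0;0 0 0 0 0'
python3 go.py
python3 - <<'E'
from h import *
p,d=capture("scene");cv2.imwrite("pics/s8.png",cv2.resize(p[230:350,230:390],None,fx=5,fy=5))
E
```

```text
t: 20.75
position: [0.5347, -0.1779, 0.1008]
ee_rot: [179.9, -0.1, 106.9]
wrist_force: [-18.7, 8.0, 40.0]
width: 0.252
t20.75 p [ 0.5347 -0.1779  0.1008] rot [ 1.799e+02 -1.000e-01  1.069e+02] F [-18.7   8.   40. ] M [2.72 2.91 0.22] w0.252 j [-13.  23.  31. 113. -17.  47.  44.]
```

View pics/s8.png

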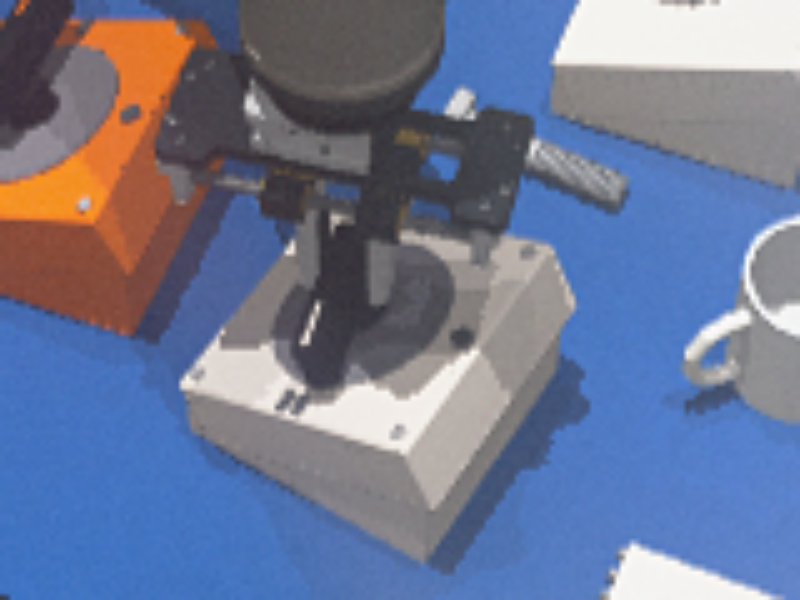

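The nose is at crop (320,365), nearly at the two bars. The press force is higher than it needs to be and the handle stays unlocked between notches, so I'll let up and turn on.

```bash
python3 -m creep '.05 0 -.2 0 0;.05 0 -.2 0 0;0 0 0 .06 0;0 0 0 .06 0;0 0 0 0 0'
python3 go.py
```

```text
t: 21.3
position: [0.5337, -0.1774, 0.1031]
ee_rot: [-180.0, -0.1, 100.1]
wrist_force: [-8.3, 1.4, 6.1]
width: 0.254
t21.30 p [ 0.5337 -0.1774  0.1031] rot [-1.800e+02 -1.000e-01  1.001e+02] F [-8.3  1.4  6.1] M [0.8  0.87 0.16] w0.254 j [-15.  24.  33. 113. -17.  48.  38.]
```

```bash
python3 -m creep '0 0 0 0 .4;0 0 0 0 .4;0 0 0 0 .4'; python3 tgt.py 2.95 .045 .03 1
```

```text
t: 21.6
position: [0.5337, -0.1781, 0.1033]
ee_rot: [180.0, -0.0, 100.1]
wrist_force: [0.2, -0.2, -0.5]
width: 0.398
[ 0.5395 -0.2246  0.1166] -80.86863836489809
t21.60 p [ 0.5337 -0.1781  0.1033] rot [180.   -0.  100.1] F [ 0.2 -0.2 -0.5] M [ 0.01 -0.03 -0.02] w0.398 j [-15.  24.  33. 113. -17.  48.  38.]
shift cm [-4.68 -0.25 -1.33] turn 0.018
```

```bash
python3 -m creep '0 0 -.6 0 .4;-1.5 0 -.4 0 .4;-1.5 0 0 0 .4;-1.2 0 0 0 .4;0 0 0 0 .4';python3 go.py
python3 -m creep '0 -.2 0 .03 .4;0 -.2 0 .03 .4;0 0 0 0 .4'; python3 go.py
```

```text
t: 22.1
position: [0.5416, -0.2217, 0.1124]
ee_rot: [180.0, 0.1, 100.0]
wrist_force: [-0.3, 1.1, 0.0]
width: 0.397
t22.10 p [ 0.5416 -0.2217  0.1124] rot [1.8e+02 1.0e-01 1.0e+02] F [-0.3  1.1  0. ] M [-0.05 -0.03 -0.  ] w0.397 j [-10.  25.  34. 110. -18.  50.  42.]
t: 22.4
position: [0.5373, -0.2193, 0.1122]
ee_rot: [-180.0, -0.0, 96.7]
wrist_force: [-0.1, -0.4, -0.6]
width: 0.403
t22.40 p [ 0.5373 -0.2193  0.1122] rot [-180.    -0.    96.7] F [-0.1 -0.4 -0.6] M [ 0.05 -0.1   0.04] w0.403 j [-11.  25.  35. 111. -18.  50.  39.]
```

```bash
python3 -m creep '0 -.2 0 .03 .4;0 0 0 0 .4'; python3 go.py
python3 -m creep '0 -.2 0 .03 .4;0 0 0 0 .4'; python3 go.py
python3 - <<'E'
from h import *
p,d=capture("scene");cv2.imwrite("pics/s9.png",cv2.resize(p[230:350,230:390],None,fx=5,fy=5))
E
```

```text
t: 22.6
position: [0.5355, -0.2197, 0.1124]
ee_rot: [-180.0, -0.0, 95.0]
wrist_force: [0.3, -0.1, 0.0]
width: 0.398
t22.60 p [ 0.5355 -0.2197  0.1124] rot [-180.   -0.   95.] F [ 0.3 -0.1  0. ] M [-0.1  -0.06 -0.01] w0.398 j [-11.  25.  35. 111. -18.  50.  38.]
t: 22.8
position: [0.5337, -0.22, 0.1125]
ee_rot: [180.0, -0.0, 93.2]
wrist_force: [0.6, 0.1, 0.9]
width: 0.397
t22.80 p [ 0.5337 -0.22    0.1125] rot [180.   -0.   93.2] F [0.6 0.1 0.9] M [ 0.1  -0.32  0.03] w0.397 j [-12.  25.  36. 111. -18.  50.  37.]
```

View pics/s9.png

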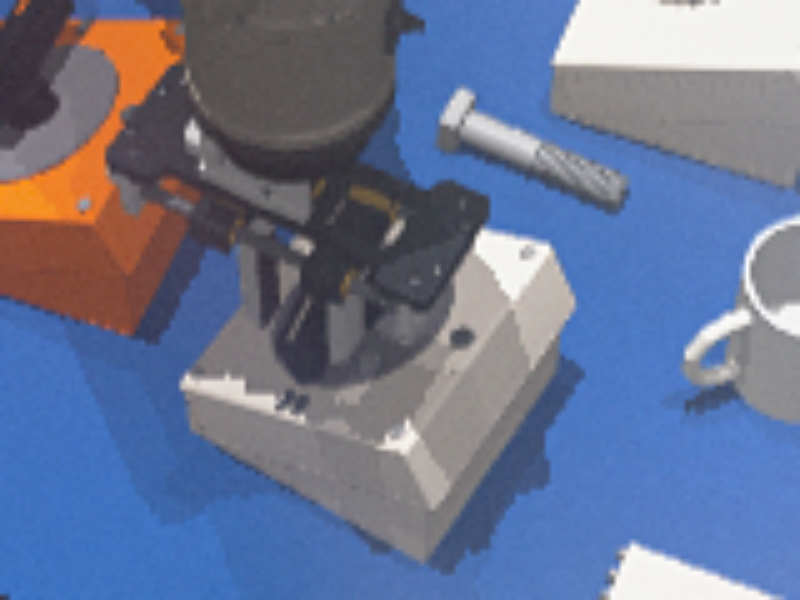

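The nose is at crop (295,360) and the far finger at (345,335) is coming into contact. I'll push on until it locks.

```bash
python3 -m creep '0 -.2 0 .03 .4;0 0 0 0 .4'; python3 go.py
python3 -m creep '0 -.2 0 .03 .4;0 0 0 0 .4'; python3 go.py
python3 -m creep '0 -.15 0 .03 .4;0 0 0 0 .4'; python3 go.py
```

```text
t: 23.05
position: [0.5321, -0.2202, 0.1125]
ee_rot: [180.0, 0.0, 91.5]
wrist_force: [2.9, 1.0, -0.5]
width: 0.4
t23.05 p [ 0.5321 -0.2202  0.1125] rot [180.    0.   91.5] F [ 2.9  1.  -0.5] M [ 0.16 -0.9   0.05] w0.400 j [-12.  25.  36. 112. -19.  50.  35.]
t: 23.25
position: [0.5298, -0.2204, 0.1125]
ee_rot: [180.0, 0.0, 89.8]
wrist_force: [3.6, 1.0, -1.7]
width: 0.402
t23.25 p [ 0.5298 -0.2204  0.1125] rot [180.    0.   89.8] F [ 3.6  1.  -1.7] M [ 0.02 -1.06  0.03] w0.402 j [-12.  24.  36. 112. -19.  50.  34.]
t: 23.45
position: [0.5282, -0.2204, 0.1124]
ee_rot: [180.0, 0.0, 88.1]
wrist_force: [4.3, 0.6, 0.2]
width: 0.401
t23.45 p [ 0.5282 -0.2204  0.1124] rot [180.    0.   88.1] F [4.3 0.6 0.2] M [-0.07 -1.07 -0.04] w0.401 j [-13.  24.  37. 112. -19.  50.  32.]
```

```bash
python3 -m creep '0 -.15 0 .01 .4;0 0 0 0 .4'; python3 go.py
python3 -m creep '0 -.15 0 .01 .4;0 0 0 0 .4'; python3 go.py
```

```text
t: 23.65
position: [0.5263, -0.2205, 0.1124]
ee_rot: [-180.0, 0.0, 87.6]
wrist_force: [1.3, -0.8, 1.6]
width: 0.399
t23.65 p [ 0.5263 -0.2205  0.1124] rot [-180.     0.    87.6] F [ 1.3 -0.8  1.6] M [-0.27 -0.44 -0.01] w0.399 j [-13.  24.  37. 112. -19.  50.  32.]
t: 23.85
position: [0.5245, -0.2202, 0.1122]
ee_rot: [-179.9, -0.0, 87.0]
wrist_force: [0.4, -0.1, 0.8]
width: 0.396
t23.85 p [ 0.5245 -0.2202  0.1122] rot [-179.9   -0.    87. ] F [ 0.4 -0.1  0.8] M [-0.07 -0.15  0.  ] w0.396 j [-13.  24.  37. 112. -19.  50.  31.]
```

The force has dropped just as it did at OFF, which suggests a snap. One more feel for the lock.

```bash
python3 -m creep '0 -.2 0 0 .4;0 0 0 0 .4'; python3 go.py
python3 -m creep '0 -.2 0 0 .4;0 0 0 0 .4'; python3 go.py
```

```text
t: 24.05
position: [0.5228, -0.2201, 0.1123]
ee_rot: [-180.0, -0.0, 87.0]
wrist_force: [0.3, -0.1, -0.4]
width: 0.401
t24.05 p [ 0.5228 -0.2201  0.1123] rot [-180.   -0.   87.] F [ 0.3 -0.1 -0.4] M [ 0.   -0.14  0.03] w0.401 j [-13.  24.  37. 113. -19.  49.  31.]
t: 24.25
position: [0.521, -0.22, 0.1124]
ee_rot: [-180.0, -0.0, 87.0]
wrist_force: [1.5, -0.8, -0.5]
width: 0.402
t24.25 p [ 0.521  -0.22    0.1124] rot [-180.   -0.   87.] F [ 1.5 -0.8 -0.5] M [-0.04 -0.16 -0.01] w0.402 j [-13.  24.  37. 113. -19.  49.  31.]
```

```bash
python3 -m creep '0 -.15 0 0 .4;0 0 0 0 .4'; python3 go.py
python3 -m creep '0 -.15 0 0 .4;0 0 0 0 .4'; python3 go.py
```

```text
t: 24.45
position: [0.5199, -0.2199, 0.1125]
ee_rot: [180.0, 0.0, 87.0]
wrist_force: [1.8, -0.6, -1.5]
width: 0.404
t24.45 p [ 0.5199 -0.2199  0.1125] rot [180.   0.  87.] F [ 1.8 -0.6 -1.5] M [-0.12 -0.54  0.01] w0.404 j [-13.  24.  37. 113. -19.  49.  31.]
t: 24.65
position: [0.5191, -0.2199, 0.1127]
ee_rot: [179.9, 0.0, 87.0]
wrist_force: [5.2, -0.3, -1.0]
width: 0.402
t24.65 p [ 0.5191 -0.2199  0.1127] rot [179.9   0.   87. ] F [ 5.2 -0.3 -1. ] M [-0.15 -1.47 -0.01] w0.402 j [-13.  24.  37. 113. -19.  49.  31.]
```

It's against the far side of the lock play. I'll centre, lift off and check.

```bash
python3 -m creep '0 .4 0 0 .5;0 .2 0 0 .5;0 0 -2 0 .5;0 0 -3 0 .5;0 0 -4 0 .5;0 -3 -4 0 .5;0 -3 -4 0 .5;0 -3 -2 0 .5;0 -3 0 0 .5;0 -3 0 0 .5;0 0 0 0 .5;0 0 0 0 .5'; python3 go.py
python3 - <<'E'
from h import *
p,d=capture("scene");cv2.imwrite("pics/s10.png",p);np.save("s10d.npy",d)
p,d=capture("top");cv2.imwrite("pics/t10.png",p);np.save("t10d.npy",d)
E
python3 chk.py top t10d.npy scene s10d.npy
```

```text
t: 25.85
position: [0.3742, -0.2123, 0.3027]
ee_rot: [179.9, -0.1, 87.0]
wrist_force: [-0.5, -0.2, -0.1]
width: 0.504
t25.85 p [ 0.3742 -0.2123  0.3027] rot [ 1.799e+02 -1.000e-01  8.700e+01] F [-0.5 -0.2 -0.1] M [-0.01 -0.14  0.02] w0.504 j [-24.  -9.  41. 116.   6.  71.  11.]
top 409 h top pct [0.0492 0.0506 0.0515] face h 0.001 theta -3.079 th from centroid -3.135 c [-0.0001 -0.016 ]
scene 345 h top pct [0.0478 0.0505 0.0522] face h 0.0021 theta -3.079 th from centroid 2.981 c [ 0.0029 -0.0179]
```

View pics/s10.png

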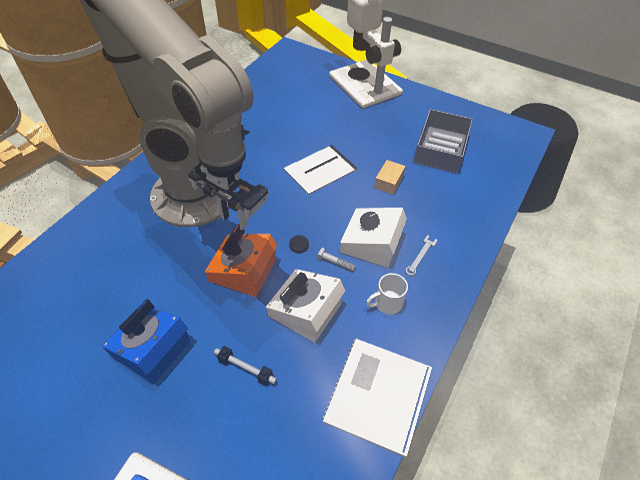

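View pics/t10.png

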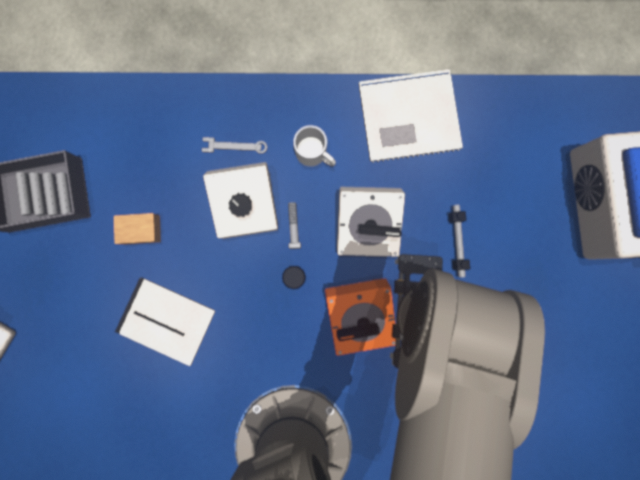

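Both views put the bar top back at its start height and θ at about 3.20, against the play at the second feed. The nose is at the two bars, top (395,230). Dimmer, bolt, cap, rod, mug, spanner and carton are all where they were, and the gripper is clear.

```bash
python3 -c "
from plant import *
print(finish_job())"
```

```text
the job is handed in; nothing more can be done
None
```

The isolator is on its second feed, sprung out and locked, and I handed the job in at about 26 s. `finish_job` gave no verdict.

- **To OFF:** I gripped the bar over its axis, pushed it in and turned it to about 1.15 rad. I then let go and pushed the nose round until it snapped into the notch and resisted. Depth in both views put OFF at about 1.67 rad, with the bar top at its start height (0.0506 m against 0.0504 m). It stayed locked there for roughly 6 s.
- **To the second feed:** I regripped with the wrist half round, pushed in and turned to near the last position. I then let go and pushed the nose until it locked.
- **Last checks:** Both views gave about 3.20 rad, with the bar top at 0.0506 m, the same as at the start. The gripper was clear and the wrist force near zero. By eye, the dimmer knob and the loose things had not moved; I did not measure them.
- **What went wrong or disagreed:**
  - A light grip over the axis slipped round without turning the handle, which is why I pushed the nose.
  - The upward wrist force reached 40 N while turning in the second press. It was taken through the fingers, and I eased it off.
  - The final angle reads at the far end of the lock's play rather than at 3.142 rad; the camera angle is good only to a few hundredths of a radian.

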